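# Seat the blue-capped vial rack in the rack reader and start the reading

## Robot

A 7-joint arm with a two-finger parallel gripper is mounted at the origin on a cart in front of the work surface, level with it; the furniture and walls round the work are solid. World frame = base frame: x ahead of the robot, y to its left, z up, the work surface at z = 0. Lengths are in m, angles in rad, forces in N, time in s.
With the tool pointing down it reaches from about 0.4 to 0.85 m from the base axis. Payload 10.4 kg.
Tool frame: the origin (TCP) lies midway between the tips of the shut fingers; the grasp point (between the pads) lies r.hold_point_z behind it (r.hold_point_z is the distance from the TCP to the grasp point, in m); z points along the fingers, y is the line along which they close (so a half turn about z gives the same grasp; the last joint's range is limited). The gripper opens to 87 mm and grips with 3 to 60 N. Pads are 19 mm wide; open, the fingers measure 117 mm over their backs; the gripper's body (75 mm by 190 mm) begins 51 mm behind the grasp point.
Start: joints at [-1.167, 0.332, -0.065, 1.46, 0.022, 1.35, -0.088], TCP at [0.259, 0.569, 0.223] pointing down, gripper open.
Joint ranges: [-2.6, 2.6], [-0.5, 2.12], [-1.47, 1.34], [0.16, 2.42], [-1.27, 4.41], [0.06, 2.06], [-2.6, 2.6]. Speed limits (rad/s): [2.22, 2.22, 2.79, 2.79, 3.14, 3.14, 3.14].

## Interface

Orientations are given as a unit quaternion [x, y, z, w].
In Python, from rig import r gives the robot as it stands.
- The arm moves only by the shell command python3 -m creep 'ROWS' [OPENING] [FORCE]. ROWS is text: rows parted by semicolons, each of 6 numbers parted by spaces: the shift along the tool's x, y, z in mm, then the turn, a rotation vector about the tool's x, y, z in rad. A call has exactly 10 rows; each row is the pose to reach, as a shift and turn from the pose commanded when the call began, along the tool's axes at that moment; what a row does not reach only later rows make up. A row lasts 1/8 s, in which the tool goes at most 62.5 mm and 10.7 degrees, less where a joint would pass 70% of its speed; a pose out of reach is approached as far as the arm can. A call with a gripper value outside its range is refused whole. OPENING is the closure, from -1 (fully open) to 1 (shut), set as the call begins (- or left out, the last holds). The fingers move at their own pace and stop on an object; FORCE is the grip in N (left out, the last holds). Time passes only in rows, so rows that repeat a pose let the fingers close, or fill a call up. It gives the time, the measured TCP pose, the force, the opening and the grip force at its end, in the units of the state.
- r.state(): the state, without advancing time (a new reading comes with each control period).
- r.snapshot(name): name is "scene" or "top" or "wrist"; returns a dict with "img" (420x560x3 uint8, blue, green, red), "vertical_fov" (degrees; the focal length in pixels is half the picture's height over the tangent of half this angle, whatever the lens; pixels are square), "cx", "cy" (the principal point, pixels), "k1" (the pictures are not rectified: a ray, as slopes to the right and down, at radius r is drawn at 1 + k1 r^2 times it, then the intrinsics apply), "extrinsics" (4x4, takes a point from camera to world coordinates). Camera axes: x right, y down, z forward; pixel columns grow to the right and rows downward; lengths in m; the calibration is good to about 2 mm. A picture is of the moment at which its call begins. There is no depth.
- r.job_done(): hands the job in; it is judged then, once.
The state is a dict: "clock": time; "joint_positions": joint angles; "qvel": joint speeds; "joint_efforts": joint torques, N m; "tcp_pos": TCP position; "eef_rot": TCP orientation; "force": force on the tool from outside, world axes, zero at the start; "ft_torque": the same for the moment, N m; "finger_gap": finger opening in m; "gripper_force": force on a finger pad.
Only numpy, scipy, OpenCV 4.12 (cv2) and the standard library are available. Lean on these libraries where they do the work, as an engineer would, in place of code of your own. Each camera call takes 0.05 s, during which the arm holds its last target. There are 200 camera calls.

## Task

Load the vial rack with the blue caps into the rack reader: set it down nose first between the black guide rails, push it gently along the deck until you feel it click fully home in the nest and it stays there by itself, then press the green key to start the reading. The nest is clamped in a slightly different place for every batch, so go by feel and do not ram the rack against its end plate; do not tip the rack, and leave the red-capped rack, the beaker and the timer where they are.

Things in the scene. Friction and masses are not known exactly. Their poses are not given: they have to be found in the camera images.
- rack_blue: aluminium rack of ten upright vials with BLUE caps: 84 long (its x) x 36 wide x 38 mm tall, 48 mm with caps, about 0.3 kg. Origin: centre of its underside; x points to its nose, the end that goes in first (foot only 29 mm wide there). Stands loose on the worktop, nose roughly away from the robot. Grasp it across its width by the plain sides, 18 to 38 mm above its underside
- rack_rear (a point): centre of the flat rear end face of the blue-capped rack (36 mm wide, 38 mm tall), 42 mm behind its origin and 20 mm above its underside; push here, along the rack's x
- rack_red: a like rack with RED caps, same size and axes; leave it alone. The two racks may stand in either of the two places
- reader: the rack reader, fixed: low white instrument, 251 (x) x 130 mm. Origin on the worktop, on the lane's middle line; x points along the lane, roughly away from the robot. Its smooth grey deck, on which racks slide easily, its top 14 mm above the worktop, runs from x = -125 mm to the white housing at x = +84 mm (housing top 58 mm above the worktop)
- lane_mouth (a point): middle of the mouth of the black guide rails, on the deck, 55 mm behind the reader's origin. The rails stand 16 mm over the deck; 75 mm apart here, they converge to 39 mm at the reader's origin and lead into the nest, whose arms are as far apart: 1.5 mm clear of a rack on each side
- nest_mid (a point): middle of the range of home places, on the deck, 18 mm ahead of the reader's origin, same axes. The nest (two black arms with sprung rollers, a steel end plate with a sprung orange buffer) is clamped for each batch anywhere up to 10 mm nearer or farther along the lane; this is not measured. Home, the rack's origin (centre of underside) lies within 10 mm of here along x: find it by feel
- nest_axis (a point): a point on the lane's middle line at the height of the buffer, 34 mm over the worktop, 55 mm ahead of the reader's origin. The rollers, then 8 mm before home the buffer, push back: 5 N, rising to 14 N just before home. At home the rollers snap behind the rack's shoulders and hold it; let go earlier, it springs back. The end plate stops it 1.2 mm past home; over 20 N of push is forcing it
- scan_key (a joint): travel of the green key in m: 0 up, 0.005 pressed fully down; it springs back and takes about 4 N
- scan_key_top (a point): centre of the top of the round green key (22 mm across) on the reader's housing, at the right-hand side; press straight down
- beaker: glass beaker 73 mm across, 90 mm tall, right of the reader; leave it alone. Origin: centre of its underside
- timer: white countdown timer 72 x 68 x 19 mm lying flat, right of the reader; leave it alone. Origin: centre of its underside
Mind the look-alikes: they are no part of the job. What is shaped like the rack_blue but brown or turquoise is not meant.

How it is judged:
By the outcome, as a careful person would: the job done as asked, in the order asked, and still so for the second after the job is handed in, with the robot touching nothing.
It also fails if it takes over 72 s, if anything falls off the work surface, if the arm or the gripper's body presses on something with over 40 N, if the wrist force passes 120 N, or if a joint passes its speed limit or range.

## Working session

There is one attempt and no reset: what is moved stays moved. The work goes in short steps, Python scripts to look and compute and a shell command to move; the robot and the scene stay as the last step left them, time stands still between calls to the robot, and variables do not carry over. Pictures are saved under pics/ and viewed, at most 10 in all, crops included, and the job is handed in when it is done.

```bash
mkdir -p pics; ls; cat > h.py <<'E'
import numpy as np, cv2, json
from rig import r
from scipy.spatial.transform import Rotation as R
def snap(n,f=None):
    s=r.snapshot(n)
    if f: cv2.imwrite('pics/'+f,s['img'])
    return s
def K(s):
    h=s['img'].shape[0]; f=h/2/np.tan(np.radians(s['vertical_fov'])/2)
    return np.array([[f,0,s['cx']],[0,f,s['cy']],[0,0,1.]]), np.array([s['k1'],0,0,0,0.])
def ray(s,uv):
    k,d=K(s); p=cv2.undistortPoints(np.array(uv,float).reshape(-1,1,2),k,d).reshape(-1,2)
    E=np.array(s['extrinsics']); v=np.c_[p,np.ones(len(p))]@E[:3,:3].T
    return E[:3,3],v
def onz(s,uv,z):
    o,v=ray(s,uv); return o+v*((z-o[2])/v[:,2])[:,None]
def proj(s,P):
    k,d=K(s); E=np.linalg.inv(np.array(s['extrinsics']))
    return cv2.projectPoints(np.array(P,float).reshape(-1,1,3),cv2.Rodrigues(E[:3,:3])[0],E[:3,3],k,d)[0].reshape(-1,2)
E
python3 - <<'E'
from h import *
a=snap('scene','s1.png');b=snap('top','t1.png')
for s in(a,b): print(np.round(s['extrinsics'],3).tolist(),s['vertical_fov'],s['k1'])
print(r.state(),r.hold_point_z)
E
```

```text
pics
[[-0.231, -0.432, 0.872, -1.046], [-0.973, 0.079, -0.219, 0.549], [0.026, -0.898, -0.439, 0.85], [0.0, 0.0, 0.0, 1.0]] 43.45543427870415 -0.10084015475859011
[[-0.019, -0.982, 0.189, 0.195], [-1.0, 0.021, 0.009, 0.127], [-0.013, -0.189, -0.982, 1.804], [0.0, 0.0, 0.0, 1.0]] 42.777937636098585 0.004743630629379223
{'clock': 0.1, 'joint_positions': array([-1.16659432,  0.33280734, -0.06472687,  1.46086458,  0.02159763,
        1.34988475, -0.08847299]), 'qvel': array([-0.00134493, -0.00288015, -0.00033388, -0.002511  , -0.00065607,
        0.0007654 ,  0.00114345]), 'joint_efforts': array([ 1.53977166e-03, -6.24545717e+01,  2.49230635e-02, -3.90714312e+01,
       -6.14569592e-02,  3.67059745e-02,  3.92703350e-05]), 'tcp_pos': array([0.25857044, 0.56862442, 0.22183093]), 'eef_rot': array([ 2.11750111e-01,  9.77323635e-01, -6.24361061e-04, -1.11770680e-04]), 'force': array([ 0.56583605, -0.54996671, -0.12579391]), 'ft_torque': array([-0.02655448,  0.00898753,  0.0440286 ]), 'gripper_force': 0.0, 'finger_gap': 0.08748731349622502} 0.0187
```

View pics/t1.png

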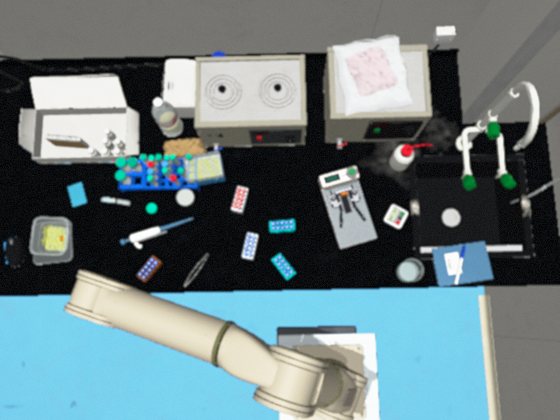

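View pics/s1.png

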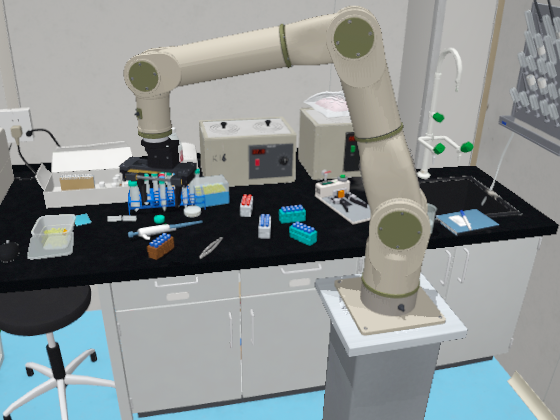

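The top view shows the blue-capped silver rack at (250,246), the red-capped one at (240,199), and turquoise look-alikes at (282,226) and (284,266). The reader's deck centre is at (350,215), its green key near (352,172), the timer at (396,216) and the beaker at (410,270). The scene view agrees with this.

```bash
python3 - <<'E'
from h import *
b=snap('top')
print('blue,red',onz(b,[[250,246],[240,199]],.045).round(3).tolist())
# end-ish corners of reader
print('deck corners',onz(b,[[344,248],[377,237]],.014).round(3).tolist(),'house',onz(b,[[319,176],[355,166]],.058).round(3).tolist(),'key',onz(b,[[352,172]],.06).round(3))
w=snap('wrist','w1.png'); st=r.state()
T=np.eye(4);T[:3,:3]=R.from_quat(st['eef_rot']).as_matrix();T[:3,3]=st['tcp_pos']
print((np.linalg.inv(T)@w['extrinsics']).round(3).tolist(),w['vertical_fov'])
# blue cap mask in top
i=b['img'][225:270,235:265]; hsv=cv2.cvtColor(i,cv2.COLOR_BGR2HSV)
m=((hsv[...,0]>105)&(hsv[...,0]<130)&(hsv[...,1]>100)&(hsv[...,2]>60)); y,x=np.nonzero(m); print(len(x),x.mean()+235,y.mean()+225)
m2=(i.max(2)>90)|m; c=max(cv2.findContours(m2.astype(np.uint8),0,2)[0],key=cv2.contourArea); print(cv2.minAreaRect(c))
print('T',T.round(3).tolist())
E
```

```text
blue,red [[0.439, 0.245, 0.045], [0.599, 0.278, 0.045]]
deck corners [[0.429, -0.068, 0.014], [0.464, -0.181, 0.014]] house [[0.669, 0.01, 0.058], [0.701, -0.112, 0.058]] key [[ 0.68  -0.101  0.06 ]]
[[0.001, -0.958, -0.286, 0.078], [1.0, 0.001, -0.001, 0.001], [0.001, -0.286, 0.958, -0.161], [0.0, 0.0, 0.0, 1.0]] 59.17238073337761
7 247.85714285714286 242.57142857142858
((14.529411315917969, 20.617647171020508), (13.449688911437988, 27.65863609313965), 12.52880859375)
T [[-0.91, 0.414, -0.0, 0.259], [0.414, 0.91, -0.001, 0.569], [-0.0, -0.001, -1.0, 0.222], [0.0, 0.0, 0.0, 1.0]]
```

```bash
python3 -m creep '-50 -37 0 0 0 -0.03;-100 -74 0 0 0 -0.06;-150 -111 0 0 0 -0.1;-200 -148 0 0 0 -0.14;-250 -185 0 0 0 -0.18;-280 -207 0 0 0 -0.21;-298 -220 0 0 0 -0.21;-298 -220 0 0 0 -0.21;-298 -220 0 0 0 -0.21;-298 -220 0 0 0 -0.21' -1
python3 - <<'E'
from h import *
w=snap('wrist','w2.png'); print(r.state()['tcp_pos'],R.from_quat(r.state()['eef_rot']).as_matrix().round(4).tolist())
E
```

```text
clock: 1.45
tcp_pos: [0.4383, 0.2464, 0.2225]
eef_rot: [0.107, 0.994, 0.0, -0.0]
force: [-0.4, 0.4, 0.8]
finger_gap: 0.0868
gripper_force: 0.0
[0.43838486 0.24631124 0.22248769] [[-0.977, 0.2135, -0.0001], [0.2135, 0.977, 0.0002], [0.0002, 0.0001, -1.0]]
```

View pics/w2.png

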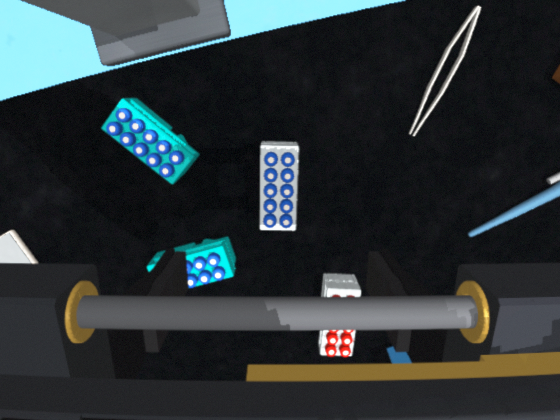

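The wrist view shows the blue rack at (279,186), almost square to the tool, with its nose end at the bottom (row 230). The finger silhouettes are lower, at rows 250–350.

```bash
cat >> h.py <<'E'
def caps(s,box,lo=105,hi=130,z=.048):
    x0,y0,x1,y1=box; i=s['img'][y0:y1,x0:x1]; h=cv2.cvtColor(i,cv2.COLOR_BGR2HSV)
    m=((h[...,0]>lo)&(h[...,0]<hi)&(h[...,1]>120)&(h[...,2]>50)).astype(np.uint8)
    c=[cv2.minEnclosingCircle(k)[0] for k in cv2.findContours(m,0,2)[0] if cv2.contourArea(k)>30]
    P=onz(s,np.array(c)+[x0,y0],z)[:,:2]; return P
def rectz(s,box,z,thr=110):
    x0,y0,x1,y1=box; i=s['img'][y0:y1,x0:x1]
    m=(i.max(2)>thr).astype(np.uint8); k=max(cv2.findContours(m,0,2)[0],key=cv2.contourArea)
    P=onz(s,k.reshape(-1,2)+np.array([x0,y0]),z)[:,:2]
    return cv2.minAreaRect((P*1000).astype(np.float32))
def totool(d):
    M=R.from_quat(r.state()['eef_rot']).as_matrix(); return (M.T@np.array(d))*1000
E
python3 - <<'E'
from h import *
w=snap('wrist')
P=caps(w,(250,135,310,240)); c=P.mean(0); u=np.linalg.svd(P-c)[2][0]; u*=np.sign(u[0])
q=(P-c)@np.c_[u,[-u[1],u[0]]]
print(len(P),c,np.degrees(np.arctan2(u[1],u[0])),(q*1000).round(1).tolist())
print(rectz(w,(250,130,310,240),.038))
print(totool([*c,0]-np.append(r.state()['tcp_pos'][:2],0)))
# base-level front/nose edge check
i=w['img']; print(i[138:150,279].max(1),i[222:240,279].max(1))
E
```

```text
6 [0.43282723 0.25044219] -13.555899298052216 [[24.2, 7.5], [24.1, -7.6], [-4.6, 7.6], [-4.7, -7.4], [-19.4, 7.5], [-19.5, -7.6]]
((441.9949951171875, 248.4183807373047), (36.392974853515625, 87.40682983398438), 76.4655990600586)
[6.44490248e+00 3.01560192e+00 9.84157722e-04]
[ 16  20  42 106 145 159 155 194 249 253 240 211] [181 185 235 252 253 253 253 249 121  32  22  22  23  19  25  22  20  21]
```

```bash
python3 -m creep '-4 2.6 20 0 0 0.021;-4 2.6 55 0 0 0.021;-4 2.6 90 0 0 0.021;-4 2.6 125 0 0 0.021;-4 2.6 155 0 0 0.021;-4 2.6 180 0 0 0.021;-4 2.6 198 0 0 0.021;-4 2.6 207 0 0 0.021;-4 2.6 212 0 0 0.021;-4 2.6 212 0 0 0.021' -1
python3 -m creep '0 0 0 0 0 0;0 0 0 0 0 0;0 0 0 0 0 0;0 0 0 0 0 0;0 0 0 0 0 0;0 0 0 0 0 0;0 0 0 0 0 0;0 0 0 0 0 0;0 0 0 0 0 0;0 0 0 0 0 0' 1 20
```

```text
clock: 2.8
tcp_pos: [0.4435, 0.2472, 0.0108]
eef_rot: [0.119, 0.993, 0.0, 0.0]
force: [0.2, 0.2, 0.8]
finger_gap: 0.087
gripper_force: 0.0
clock: 4.05
tcp_pos: [0.4434, 0.247, 0.0105]
eef_rot: [0.119, 0.993, 0.0, -0.0]
force: [0.2, -0.7, -0.2]
finger_gap: 0.0358
gripper_force: 20.0
```

```bash
python3 -m creep '0 0 -8 0 0 0;0 0 -25 0 0 0;0 0 -55 0 0 0;0 0 -90 0 0 0;0 0 -125 0 0 0;-10 -9 -160 0 0 0;-30 -26 -190 0 0 -0.03;-60 -52 -215 0 0 -0.08;-95 -82 -228 0 0 -0.14;-125 -108 -230 0 0 -0.2'
python3 -m creep '-28 -24 0 0 0 -0.06;-56 -49 0 0 0 -0.12;-84 -73 0 0 0 -0.18;-112 -97 0 0 0 -0.24;-134 -116 0 0 0 -0.29;-148 -128 0 0 0 -0.32;-156 -135 0 0 0 -0.34;-158 -137 0 0 0 -0.34;-158 -137 0 0 0 -0.34;-158 -137 0 0 0 -0.34'
```

```text
clock: 5.3
tcp_pos: [0.5405, 0.111, 0.2431]
eef_rot: [0.018, 1.0, 0.001, 0.001]
force: [0.4, 0.4, -3.0]
finger_gap: 0.0358
gripper_force: 20.0
clock: 6.55
tcp_pos: [0.6918, -0.0295, 0.2408]
eef_rot: [-0.151, 0.989, 0.0, 0.0]
force: [0.9, 0.2, -2.5]
finger_gap: 0.0358
gripper_force: 20.0
```

```bash
python3 - <<'E'
from h import *
w=snap('wrist','w3.png'); print(r.state()['tcp_pos'],r.state()['eef_rot'])
E
```

```text
[ 0.69188691 -0.02956636  0.24076832] [-1.50812210e-01  9.88562402e-01  2.13414194e-04  9.53458956e-05]
```

View pics/w3.png

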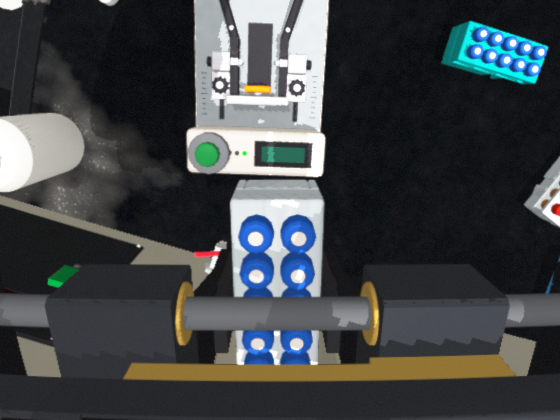

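The wrist view shows the reader: key at (207,153), orange buffer at (258,88), and rails from (222,0) and (298,0) running down to the nest at about row 60. The held rack hangs below it, with its rear end at row 185. I'll back off along the lane to see the mouth and the deck edge.

```bash
python3 -m creep '10 0 0 0 0 0;30 0 0 0 0 0;55 0 0 0 0 0;80 0 0 0 0 0;100 0 0 0 0 0;115 0 0 0 0 0;120 0 0 0 0 0;120 0 0 0 0 0;120 0 0 0 0 0;120 0 0 0 0 0'
python3 - <<'E'
from h import *
w=snap('wrist','w4.png'); print(r.state()['tcp_pos'],r.state()['eef_rot'])
E
```

```text
clock: 7.85
tcp_pos: [0.5779, -0.0657, 0.2403]
eef_rot: [-0.151, 0.989, -0.0, -0.0]
force: [0.6, -0.9, -2.5]
finger_gap: 0.0358
gripper_force: 20.0
[ 0.57782765 -0.06581264  0.24029293] [-1.50658939e-01  9.88585788e-01 -2.88816776e-05 -1.49874328e-04]
```

View pics/w4.png

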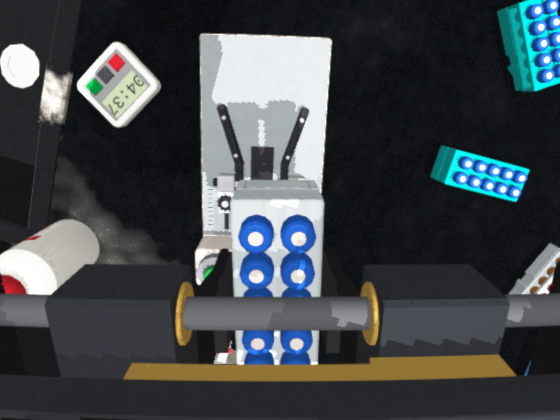

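The wrist view shows the deck's rear corners at (201,35) and (331,38) and the rail mouth tips at (221,107) and (305,108). The timer is at (119,84).

```bash
python3 - <<'E'
from h import *
w=snap('wrist'); g=w['img'].max(2).astype(int)
rows=range(60,175,5); L=[];Rr=[];
for v in rows:
    d=np.diff(g[v].astype(float)); 
    l=190+np.argmax(d[190:212])+.5+.5; rr=310+np.argmin(d[310:345])+.5+.5
    L.append((l,v));Rr.append((rr,v))
def fit(P):
    c=P.mean(0);u=np.linalg.svd(P-c)[2][0];u*=np.sign(u[0]);return c,u,np.abs((P-c)@[-u[1],u[0]]).max()*1000
PL=onz(w,L,.014)[:,:2];PR=onz(w,Rr,.014)[:,:2]
cl,ul,el=fit(PL);cr,ur,er=fit(PR)
print('yaws',[np.degrees(np.arctan2(u[1],u[0])) for u in(ul,ur)],el,er)
u=(ul+ur);u/=np.linalg.norm(u);n=np.array([-u[1],u[0]])
print('width',(cl-cr)@n*1000,'n-mid',((cl+cr)/2)@n)
top=[]
for uu in range(215,320,8):
    d=np.diff(g[20:60,uu].astype(float)); top.append((uu,20+np.argmax(d)+1))
T=onz(w,top,.014)[:,:2]; print('rear edge along u',(T@u).round(4), 'perp angle',np.degrees(np.arctan2(*np.polyfit(T@n,T@u,1)[:1],1)))
rl=onz(w,[[221,105],[305,106]],.030)[:,:2]; print('rail tips u,n',(rl@u).round(4),(rl@n).round(4))
sr=(np.median(T@u))+.125; mid=((cl+cr)/2)@n
o=sr*u+mid*n; print('origin',o,'yaw',np.degrees(np.arctan2(u[1],u[0])))
json.dump(dict(o=o.tolist(),u=u.tolist()),open('reader.json','w'))
# rails tops mid by dark edges
rows2=[(230,155),(291,155)]
# held rack: rear top edge & caps
E0=np.array(w['extrinsics']); st=r.state()
print('rack cap row1',onz(w,[[256,234],[297,234]],st['tcp_pos'][2]-.0105+.048), 'tcp',st['tcp_pos'])
# w3 reconstruct: key
Tm=np.eye(4);Tm[:3,:3]=R.from_quat(st['eef_rot']).as_matrix();Tm[:3,3]=st['tcp_pos']
T3=np.eye(4);T3[:3,:3]=R.from_quat([-.150812,.9885624,.000213,.0000953]).as_matrix();T3[:3,3]=[.69188691,-.02956636,.24076832]
w3=dict(w);w3['extrinsics']=T3@np.linalg.inv(Tm)@E0
i=cv2.imread('pics/w3.png');h=cv2.cvtColor(i,cv2.COLOR_BGR2HSV);m=((h[...,0]>50)&(h[...,0]<85)&(h[...,1]>120)).astype(np.uint8)[120:180,180:235]
k=max(cv2.findContours(m,0,2)[0],key=cv2.contourArea);(cx,cy),rad=cv2.minEnclosingCircle(k);print('key px',cx+180,cy+120,rad)
for z in(.058,.066): 
    p=onz(w3,[[cx+180,cy+120]],z)[0,:2];e=onz(w3,[[cx+180+rad,cy+120]],z)[0,:2];print(z,p,np.linalg.norm(e-p),'lane',(p-o)@u,(p-o)@n)
b=onz(w3,[[258,88]],.034)[0,:2];print('buffer lane',(b-o)@u,(b-o)@n)
E
```

```text
yaws [np.float64(14.953324838704866), np.float64(15.390794322851448)] 0.6881453952732446 0.8557495540849945
width -129.11894119040298 n-mid -0.22998930980952836
rear edge along u [0.4029 0.4027 0.4025 0.4022 0.4029 0.4026 0.4023 0.402  0.4027 0.4024
 0.402  0.4026 0.4023 0.4019] perp angle -0.31152544573489804
rail tips u,n [0.4699 0.4679] [-0.2712 -0.1895]
origin [ 0.56921891 -0.08393995] yaw 15.172059580778155
rack cap row1 [[ 0.55011382 -0.08156422  0.27783817]
 [ 0.54573873 -0.06758796  0.27783817]] tcp [ 0.57777442 -0.06587601  0.24033817]
key px 206.67250633239746 154.04986572265625 11.96914291381836
0.058 [ 0.68404302 -0.09984338] 0.011208937266548672 lane 0.10665960961054774 -0.04540070095652004
0.066 [ 0.68250736 -0.09873195] 0.01094848088798187 lane 0.10546835124198113 -0.043926097084125384
buffer lane 0.04522655483126552 -0.0002140100138808814
```

```bash
python3 -m creep '12 -2 0 0 0 0.01;32 -5 10 0 0 0.02;55 -8 30 0 0 0.035;75 -11 60 0 0 0.035;85 -12 95 0 0 0.035;87 -12.4 130 0 0 0.035;87 -12.4 160 0 0 0.035;87 -12.4 180 0 0 0.035;87 -12.4 190 0 0 0.035;87 -12.4 190 0 0 0.035'
python3 - <<'E'
from h import *
w=snap('wrist','w5.png'); d=json.load(open('reader.json'));o=np.array(d['o']);u=np.array(d['u']);n=np.array([-u[1],u[0]])
st=r.state();p=st['tcp_pos'];M=R.from_quat(st['eef_rot']).as_matrix();print('lane tcp',(p[:2]-o)@u,(p[:2]-o)@n,p[2],np.degrees(np.arctan2(-M[1,0],-M[0,0])))
E
```

```text
clock: 9.2
tcp_pos: [0.4978, -0.1039, 0.0505]
eef_rot: [-0.133, 0.991, 0.0, -0.0]
force: [-0.1, -0.5, -3.4]
finger_gap: 0.0357
gripper_force: 20.0
lane tcp -0.07361559463783861 -0.000709400405672151 0.0510782415328533 15.29457558674175
```

View pics/w5.png

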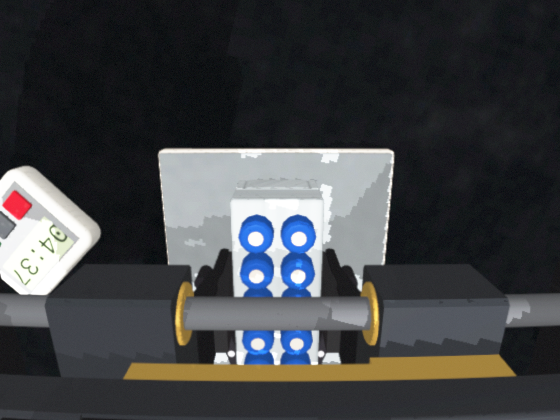

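The rack hangs centred over the deck: deck edges at columns 160 and 394, rack edges at 232 and 323, and it is parallel to them. Lowering it.

```bash
python3 -m creep '0 0 5 0 0 0;0 0 10 0 0 0;0 0 15 0 0 0;0 0 19 0 0 0;0 0 22 0 0 0;0 0 24 0 0 0;0 0 25 0 0 0;0 0 25.5 0 0 0;0 0 26 0 0 0;0 0 26 0 0 0'
```

```text
clock: 10.5
tcp_pos: [0.4983, -0.1037, 0.0246]
eef_rot: [-0.133, 0.991, 0.0, 0.0]
force: [0.7, -0.2, -2.4]
finger_gap: 0.0356
gripper_force: 20.0
```

```bash
python3 -m creep '0 0 0.3 0 0 0;0 0 0.6 0 0 0;0 0 0.9 0 0 0;0 0 1.2 0 0 0;0 0 1.2 0 0 0;0 0 1.2 0 0 0;0 0 1.2 0 0 0;0 0 1.2 0 0 0;0 0 1.2 0 0 0;0 0 1.2 0 0 0'
```

```text
clock: 11.75
tcp_pos: [0.4991, -0.1039, 0.0245]
eef_rot: [-0.133, 0.991, -0.0, 0.001]
force: [-2.7, 0.2, 11.4]
finger_gap: 0.0356
gripper_force: 20.0
```

```bash
python3 -m creep '0 0 -1 0 0 0;0 0 -1 0 0 0;0 0 -1 0 0 0;0 0 -5 0 0 0;0 0 -15 0 0 0;0 0 -35 0 0 0;0 0 -60 0 0 0;0 0 -80 0 0 0;0 0 -90 0 0 0;0 0 -90 0 0 0' -0.2
python3 -m creep '10 0 0 0 0 0;30 0 0 0 0 0;55 0 0 0 0 0;69 0 0 0 0 0;69 0 15 0 0 0;69 0 40 0 0 0;69 0 65 0 0 0;69 0 83 0 0 0;69 0 92 0 0 0;69 0 92 0 0 0' 1 30
python3 - <<'E'
from h import *
w=snap('wrist','w6.png'); d=json.load(open('reader.json'));o=np.array(d['o']);u=np.array(d['u']);n=np.array([-u[1],u[0]])
st=r.state();p=st['tcp_pos'];M=R.from_quat(st['eef_rot']).as_matrix();print('lane tcp',(p[:2]-o)@u,(p[:2]-o)@n,p[2],np.degrees(np.arctan2(-M[1,0],-M[0,0])),st['force'],M[:,2])
s=snap('scene'); c=proj(s,[*o,.03])[0].astype(int); print(c)
im=s['img'][c[1]-60:c[1]+50,c[0]-80:c[0]+60]; cv2.imwrite('pics/s6.png',cv2.resize(im,None,fx=5,fy=5,interpolation=2))
E
```

```text
clock: 13.0
tcp_pos: [0.4986, -0.1037, 0.1139]
eef_rot: [-0.133, 0.991, 0.0, 0.001]
force: [0.3, -0.2, 0.1]
finger_gap: 0.0522
gripper_force: 0.0
clock: 14.25
tcp_pos: [0.4314, -0.1218, 0.0206]
eef_rot: [-0.133, 0.991, 0.0, -0.001]
force: [-0.0, 0.1, 1.0]
finger_gap: 0.0003
gripper_force: 0.0
lane tcp -0.14252186537755815 -0.0006998264703322321 0.02121099243477665 15.31602312088234 [ 0.19613388 -0.71477764  0.67180659] [-2.53329742e-04 -1.44832252e-04 -9.99999957e-01]
[347 199]
```

View pics/s6.png

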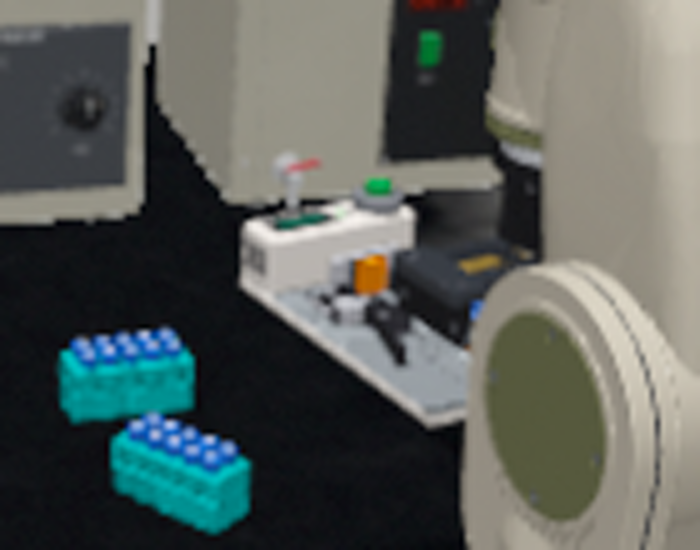

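The reader's lane and the upright green key are clear of obstruction, but the arm hides the rack. Starting the push.

```bash
python3 -m creep '-6 0 0 0 0 0;-11 0 0 0 0 0;-14 0 0 0 0 0;-17 0 0 0 0 0;-20 0 0 0 0 0;-24 0 0 0 0 0;-28 0 0 0 0 0;-32 0 0 0 0 0;-36 0 0 0 0 0;-40 0 0 0 0 0'
python3 -m creep '-4 0 0 0 0 0;-8 0 0 0 0 0;-12 0 0 0 0 0;-16 0 0 0 0 0;-20 0 0 0 0 0;-24 0 0 0 0 0;-28 0 0 0 0 0;-32 0 0 0 0 0;-36 0 0 0 0 0;-38 0 0 0 0 0'
python3 - <<'E'
from h import *
w=snap('wrist','w7.png'); st=r.state();d=json.load(open('reader.json'));o=np.array(d['o']);u=np.array(d['u']);n=np.array([-u[1],u[0]]);p=st['tcp_pos']
print((p[:2]-o)@u,(p[:2]-o)@n,p[2],'push',-st['force'][:2]@u,st['force'])
cv2.imwrite('pics/w7.png',w['img'])
E
```

```text
clock: 15.6
tcp_pos: [0.4705, -0.1113, 0.0213]
eef_rot: [-0.133, 0.991, 0.0, -0.0]
force: [-0.9, -0.5, -0.3]
finger_gap: 0.0004
gripper_force: 0.3
clock: 16.85
tcp_pos: [0.5072, -0.1013, 0.0214]
eef_rot: [-0.133, 0.991, 0.0, 0.0]
force: [-0.6, -1.2, 0.8]
finger_gap: 0.0005
gripper_force: 0.4
-0.0642382124730581 -0.0004427469034051709 0.021367679077244833 push -0.02427560368180759 [-0.13616891  0.59490718  0.55155249]
```

View pics/w7.png

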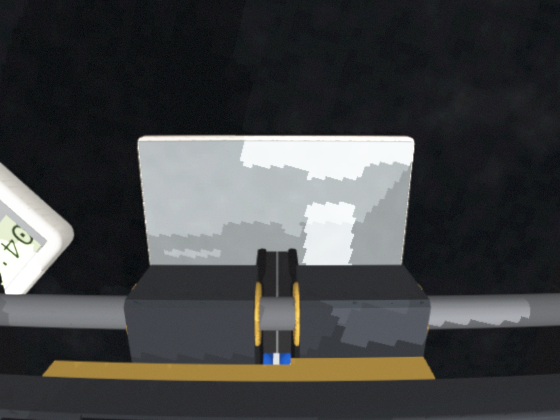

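The deck behind the fingers is clear, and the blue caps show just ahead of the shut fingers at (278,360). Contact is light.

```bash
cat > q.py <<'E'
from h import *
st=r.state();d=json.load(open('reader.json'));o=np.array(d['o']);u=np.array(d['u']);n=np.array([-u[1],u[0]]);p=st['tcp_pos']
print('lane %.2f %.2f push %.1f t %.2f'%((p[:2]-o)@u*1000,(p[:2]-o)@n*1000,-st['force'][:2]@u,st['clock']),st['force'].round(1))
E
python3 -m creep '-1.5 0 0 0 0 0;-3 0 0 0 0 0;-4.5 0 0 0 0 0;-6 0 0 0 0 0;-7.5 0 0 0 0 0;-9 0 0 0 0 0;-10.5 0 0 0 0 0;-11.5 0 0 0 0 0;-12.5 0 0 0 0 0;-13 0 0 0 0 0' >/dev/null; python3 q.py
```

```text
lane -53.12 -0.68 push 9.7 t 18.15 [-9.7 -1.5  7.3]
```

```bash
python3 -m creep '-0.2 0 0 0 0 0;-0.4 0 0 0 0 0;-0.6 0 0 0 0 0;-0.8 0 0 0 0 0;-1 0 0 0 0 0;-1 0 0 0 0 0;-1 0 0 0 0 0;-1 0 0 0 0 0;-1 0 0 0 0 0;-1 0 0 0 0 0' ; python3 q.py
python3 - <<'E'
from h import *
d=json.load(open('reader.json'));o=np.array(d['o'])
s=snap('scene'); c=proj(s,[*o,.03])[0].astype(int); im=s['img'][c[1]-50:c[1]+40,c[0]-60:c[0]+60]
t=snap('top'); e=proj(t,[*o,.03])[0].astype(int); it=t['img'][e[1]-45:e[1]+45,e[0]-60:e[0]+60]
cv2.imwrite('pics/c8.png',np.vstack([cv2.resize(k,(720//2*2//1*1,540))[:, :] if 0 else cv2.resize(k,(400,300),interpolation=2) for k in(im,it)]))
E
```

```text
clock: 19.4
tcp_pos: [0.5182, -0.0985, 0.0211]
eef_rot: [-0.133, 0.991, 0.0, -0.002]
force: [-11.9, -3.1, 10.9]
finger_gap: 0.0006
gripper_force: 6.3
lane -53.09 -0.72 push 12.3 t 19.40 [-11.9  -3.1  10.9]
```

View pics/c8.png

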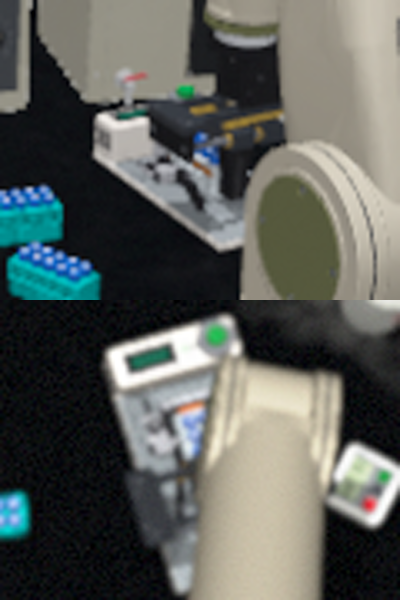

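The nose has reached the orange buffer region (top crop, about (190,410)), so this nest seems to be clamped near. But the tool also feels 11 N upward. I'll check the contact moment before pushing harder.

```bash
python3 - <<'E'
from h import *
st=r.state();F=st['force'];T=st['ft_torque'];print(F,T,st['tcp_pos'])
d=json.load(open('reader.json'));u=np.array([*d['u'],0]);n=np.array([-u[1],u[0],0])
print('pitch moment about n',T@n,'T u',T@u,'Tz',T[2])
E
python3 -m creep '0 0 -0.3 0 0 0;0 0 -0.6 0 0 0;0 0 -0.9 0 0 0;0 0 -1.2 0 0 0;0 0 -1.5 0 0 0;0 0 -1.8 0 0 0;0 0 -2.1 0 0 0;0 0 -2.4 0 0 0;0 0 -2.4 0 0 0;0 0 -2.4 0 0 0'; python3 q.py; python3 -c "
from h import *;print(r.state()['ft_torque'])"
```

```text
[-13.19115358  -1.83347666  10.75433938] [-0.40652806  2.51712098  0.02439866] [ 0.51818402 -0.09852353  0.02109585]
pitch moment about n 2.53578074339757 T u 0.26641905514638997 Tz 0.024398658340123218
clock: 20.75
tcp_pos: [0.518, -0.0981, 0.0224]
eef_rot: [-0.133, 0.991, 0.0, -0.002]
force: [-6.5, -2.9, -3.3]
finger_gap: 0.001
gripper_force: 3.4
lane -53.19 -0.29 push 7.0 t 20.75 [-6.5 -2.9 -3.3]
[-0.52152359  1.52250064 -0.02676426]
```

```bash
python3 -m creep '-0.3 0 0.2 0 0 0;-0.6 0 0.4 0 0 0;-0.9 0 0.5 0 0 0;-1.2 0 0.5 0 0 0;-1.5 0 0.5 0 0 0;-1.5 0 0.5 0 0 0;-1.5 0 0.5 0 0 0;-1.5 0 0.5 0 0 0;-1.5 0 0.5 0 0 0;-1.5 0 0.5 0 0 0'; python3 q.py
```

```text
clock: 22.0
tcp_pos: [0.5186, -0.0981, 0.0218]
eef_rot: [-0.133, 0.991, 0.0, -0.003]
force: [-10.6, -3.6, -0.3]
finger_gap: 0.0004
gripper_force: 5.2
lane -52.55 -0.47 push 11.2 t 22.00 [-10.6  -3.6  -0.3]
```

```bash
python3 -m creep '-0.2 0 0 0 0 0;-0.4 0 0 0 0 0;-0.6 0 0 0 0 0;-0.8 0 0 0 0 0;-1 0 0 0 0 0;-1 0 0 0 0 0;-1 0 0 0 0 0;-1 0 0 0 0 0;-1 0 0 0 0 0;-1 0 0 0 0 0'; python3 q.py
```

```text
clock: 23.25
tcp_pos: [0.5194, -0.0979, 0.0217]
eef_rot: [-0.133, 0.991, 0.0, -0.003]
force: [-9.4, -4.3, 0.5]
finger_gap: -0.0
gripper_force: 5.5
lane -51.75 -0.44 push 10.2 t 23.25 [-9.4 -4.3  0.5]
```

```bash
python3 -m creep '-0.2 0 0 0 0 0;-0.4 0 0 0 0 0;-0.6 0 0 0 0 0;-0.8 0 0 0 0 0;-1 0 0 0 0 0;-1.2 0 0 0 0 0;-1.4 0 0 0 0 0;-1.5 0 0 0 0 0;-1.5 0 0 0 0 0;-1.5 0 0 0 0 0'; python3 q.py
```

```text
clock: 24.5
tcp_pos: [0.521, -0.0975, 0.0217]
eef_rot: [-0.133, 0.991, 0.0, -0.003]
force: [-9.8, -3.3, -1.3]
finger_gap: 0.0004
gripper_force: 5.2
lane -50.10 -0.43 push 10.3 t 24.50 [-9.8 -3.3 -1.3]
```

```bash
python3 -m creep '-0.2 0 0 0 0 0;-0.4 0 0 0 0 0;-0.6 0 0 0 0 0;-0.8 0 0 0 0 0;-1 0 0 0 0 0;-1.2 0 0 0 0 0;-1.4 0 0 0 0 0;-1.5 0 0 0 0 0;-1.5 0 0 0 0 0;-1.5 0 0 0 0 0'; python3 q.py
```

```text
clock: 25.75
tcp_pos: [0.5221, -0.0972, 0.0217]
eef_rot: [-0.133, 0.991, 0.0, -0.004]
force: [-11.9, -3.7, -0.5]
finger_gap: 0.0006
gripper_force: 5.9
lane -48.93 -0.48 push 12.4 t 25.75 [-11.9  -3.7  -0.5]
```

```bash
python3 -m creep '-0.1 0 0 0 0 0;-0.2 0 0 0 0 0;-0.3 0 0 0 0 0;-0.4 0 0 0 0 0;-0.5 0 0 0 0 0;-0.6 0 0 0 0 0;-0.7 0 0 0 0 0;-0.8 0 0 0 0 0;-0.8 0 0 0 0 0;-0.8 0 0 0 0 0'; python3 q.py
```

```text
clock: 27.0
tcp_pos: [0.5227, -0.0971, 0.0216]
eef_rot: [-0.132, 0.991, 0.0, -0.004]
force: [-11.7, -3.1, 0.6]
finger_gap: 0.0009
gripper_force: 6.2
lane -48.35 -0.51 push 12.1 t 27.00 [-11.7  -3.1   0.6]
```

```bash
python3 -m creep '-0.1 0 0 0 0 0;-0.2 0 0 0 0 0;-0.3 0 0 0 0 0;-0.4 0 0 0 0 0;-0.5 0 0 0 0 0;-0.6 0 0 0 0 0;-0.7 0 0 0 0 0;-0.8 0 0 0 0 0;-0.8 0 0 0 0 0;-0.8 0 0 0 0 0'; python3 q.py
```

```text
clock: 28.25
tcp_pos: [0.5237, -0.0968, 0.0216]
eef_rot: [-0.133, 0.991, 0.0, -0.004]
force: [-10.8, -3.1, 0.1]
finger_gap: 0.0002
gripper_force: 5.8
lane -47.33 -0.48 push 11.3 t 28.25 [-10.8  -3.1   0.1]
```

```bash
python3 -m creep '-0.2 0 0 0 0 0;-0.4 0 0 0 0 0;-0.6 0 0 0 0 0;-0.8 0 0 0 0 0;-1 0 0 0 0 0;-1.2 0 0 0 0 0;-1.2 0 0 0 0 0;-1.2 0 0 0 0 0;-1.2 0 0 0 0 0;-1.2 0 0 0 0 0'; python3 q.py
```

```text
clock: 29.5
tcp_pos: [0.5254, -0.0962, 0.0217]
eef_rot: [-0.133, 0.991, 0.0, -0.003]
force: [-8.4, -3.0, -2.4]
finger_gap: 0.0004
gripper_force: 4.4
lane -45.50 -0.37 push 8.9 t 29.50 [-8.4 -3.  -2.4]
```

```bash
python3 -m creep '-0.2 0 0 0 0 0;-0.4 0 0 0 0 0;-0.6 0 0 0 0 0;-0.8 0 0 0 0 0;-1 0 0 0 0 0;-1.2 0 0 0 0 0;-1.2 0 0 0 0 0;-1.2 0 0 0 0 0;-1.2 0 0 0 0 0;-1.2 0 0 0 0 0'; python3 q.py
```

```text
clock: 30.75
tcp_pos: [0.5256, -0.0963, 0.0215]
eef_rot: [-0.132, 0.991, 0.0, -0.004]
force: [-12.0, -4.0, -1.0]
finger_gap: 0.0005
gripper_force: 6.4
lane -45.35 -0.48 push 12.6 t 30.75 [-12.  -4.  -1.]
```

```bash
python3 -m creep '0.5 0 0 0 0 0;1 0 0 0 0 0;1.5 0 0 0 0 0;2 0 0 0 0 0;2.5 0 0 0 0 0;3 0 0 0 0 0;3.5 0 0 0 0 0;4 0 0 0 0 0;4 0 0 0 0 0;4 0 0 0 0 0'; python3 q.py
```

```text
clock: 32.0
tcp_pos: [0.5253, -0.0962, 0.023]
eef_rot: [-0.133, 0.991, 0.0, -0.0]
force: [-5.3, -1.3, -3.0]
finger_gap: 0.0003
gripper_force: 2.7
lane -45.60 -0.32 push 5.5 t 32.00 [-5.3 -1.3 -3. ]
```

```bash
python3 -m creep '0.5 0 0 0 0 0;1 0 0 0 0 0;1.5 0 0 0 0 0;2 0 0 0 0 0;2.5 0 0 0 0 0;3 0 0 0 0 0;3 0 0 0 0 0;3 0 0 0 0 0;3 0 0 0 0 0;3 0 0 0 0 0'; python3 q.py
```

```text
clock: 33.25
tcp_pos: [0.5228, -0.0969, 0.0232]
eef_rot: [-0.133, 0.991, 0.0, 0.0]
force: [0.0, 0.0, -0.5]
finger_gap: 0.0006
gripper_force: 0.0
lane -48.18 -0.40 push -0.0 t 33.25 [ 0.   0.  -0.5]
```

```bash
python3 -m creep '10 0 0 0 0 0;25 0 0 0 0 0;30 0 0 0 0 0;30 0 -15 0 0 0;30 0 -45 0 0 0;30 0 -80 0 0 0;30 0 -115 0 0 0;30 0 -135 0 0 0;30 0 -142 0 0 0;30 0 -142 0 0 0'
python3 -m creep '-15 -4 0 0 0 0;-45 -11 0 0 0 0;-80 -20 0 0 0 0;-115 -28 0 0 0 0;-145 -36 0 0 0 0;-168 -41 0 0 0 0;-180 -44 0 0 0 0;-183 -45 0 0 0 0;-183 -45 0 0 0 0;-183 -45 0 0 0 0'
python3 q.py; python3 - <<'E'
from h import *
w=snap('wrist','w9.png'); d=json.load(open('reader.json'));o=np.array(d['o']);u=np.array(d['u']);n=np.array([-u[1],u[0]])
P=caps(w,(150,0,560,260),z=.062)
P=np.array([[(p-o)@u,(p-o)@n] for p in P])*1000; P=P[(abs(P[:,1])<25)&(abs(P[:,0])<80)];print(len(P),P.mean(0),P.round(1).tolist())
E
```

```text
clock: 34.5
tcp_pos: [0.494, -0.1048, 0.1655]
eef_rot: [-0.133, 0.991, 0.0, 0.0]
force: [0.6, 0.2, -0.4]
finger_gap: 0.0006
gripper_force: 0.0
clock: 35.75
tcp_pos: [0.6819, -0.1001, 0.1651]
eef_rot: [-0.133, 0.991, 0.0, -0.0]
force: [-1.4, 0.1, 0.2]
finger_gap: 0.0006
gripper_force: 0.0
lane 104.56 -45.06 push 1.4 t 35.75 [-1.4  0.1  0.2]
10 [ 8.62490107 -1.34210636] [[37.9, 6.3], [38.1, -8.8], [23.3, 6.4], [23.5, -8.8], [8.5, 6.4], [8.8, -8.9], [-6.2, 6.1], [-6.1, -9.1], [-20.7, 6.0], [-20.8, -9.0]]
```

View pics/w9.png

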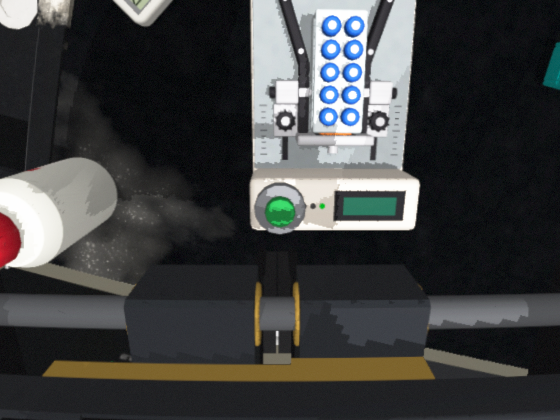

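The rack stands straight in the nest, its caps centred on lane x = 8.6 mm with nothing touching it. The orange buffer at (333,133) is compressed and the green key is at (280,210). That fits home with the nest clamped nearest, so next I locate the key from two views.

```bash
python3 - <<'E'
from h import *
w=snap('wrist'); st=r.state(); d=json.load(open('reader.json'));o=np.array(d['o']);u=np.array(d['u']);n=np.array([-u[1],u[0]])
def key(i,b):
    x0,y0,x1,y1=b;h=cv2.cvtColor(i[y0:y1,x0:x1],cv2.COLOR_BGR2HSV);m=((h[...,0]>50)&(h[...,0]<85)&(h[...,1]>120)).astype(np.uint8)
    k=max(cv2.findContours(m,0,2)[0],key=cv2.contourArea);(a,c),q=cv2.minEnclosingCircle(k);return [a+x0,c+y0],q
Tm=np.eye(4);Tm[:3,:3]=R.from_quat(st['eef_rot']).as_matrix();Tm[:3,3]=st['tcp_pos']
T3=np.eye(4);T3[:3,:3]=R.from_quat([-.150812,.9885624,.000213,.0000953]).as_matrix();T3[:3,3]=[.69188691,-.02956636,.24076832]
w3=dict(w);w3['extrinsics']=T3@np.linalg.inv(Tm)@np.array(w['extrinsics'])
k9,q9=key(w['img'],(255,180,306,235));k3,_=key(cv2.imread('pics/w3.png'),(180,120,235,180));print(k9,q9,k3)
a,va=ray(w,[k9]);b,vb=ray(w3,[k3]);va=va[0];vb=vb[0]
t=np.linalg.lstsq(np.c_[va,-vb],b-a,rcond=None)[0];print(a+t[0]*va,b+t[1]*vb)
for z in(.06,.066,.072):
    p=onz(w,[k9],z)[0];print(z,p,totool(p-st['tcp_pos']),q9*(w['extrinsics'][2][3]-z)/K(w)[0][0,0]/.958)
E
```

```text
[279.83154106140137, 211.21146965026855] 15.010418891906738 [206.67250633239746, 154.04986572265625]
[ 0.68044918 -0.09751697  0.07460204] [ 0.68066661 -0.09761118  0.07465685]
0.06 [ 0.68468896 -0.0962257   0.06      ] [ -3.5493079    2.92519419 105.42763933] 0.01130516939916197
0.066 [ 0.68294683 -0.09675628  0.066     ] [-1.73050726  2.87431815 99.42714624] 0.011050999402596299
0.072 [ 0.68120469 -0.09728687  0.072     ] [8.82933888e-02 2.82344211e+00 9.34266531e+01] 0.010796829406030628
```

```bash
python3 -m creep '-1 2.8 10 0 0 0;-1 2.8 30 0 0 0;-1 2.8 50 0 0 0;-1 2.8 65 0 0 0;-1 2.8 76 0 0 0;-1 2.8 82 0 0 0;-1 2.8 84 0 0 0;-1 2.8 85 0 0 0;-1 2.8 85 0 0 0;-1 2.8 85 0 0 0'
python3 -m creep '0 0 1 0 0 0;0 0 2 0 0 0;0 0 3 0 0 0;0 0 4 0 0 0;0 0 5 0 0 0;0 0 6 0 0 0;0 0 7 0 0 0;0 0 8 0 0 0;0 0 8 0 0 0;0 0 8 0 0 0'
```

```text
clock: 37.1
tcp_pos: [0.6827, -0.097, 0.0806]
eef_rot: [-0.133, 0.991, 0.0, 0.0]
force: [0.8, 0.1, 0.3]
finger_gap: 0.0007
gripper_force: 0.0
clock: 38.35
tcp_pos: [0.6828, -0.0971, 0.0743]
eef_rot: [-0.133, 0.991, 0.0, 0.001]
force: [-7.0, 1.0, 18.4]
finger_gap: 0.0007
gripper_force: 8.8
```

```bash
python3 -m creep '0 0 0.5 0 0 0;0 0 1 0 0 0;0 0 1.5 0 0 0;0 0 1.5 0 0 0;0 0 1.5 0 0 0;0 0 1.5 0 0 0;0 0 1.5 0 0 0;0 0 1.5 0 0 0;0 0 1.5 0 0 0;0 0 1.5 0 0 0'
python3 -m creep '0 0 -1 0 0 0;0 0 -4 0 0 0;0 0 -8 0 0 0;0 0 -20 0 0 0;0 0 -40 0 0 0;0 0 -65 0 0 0;0 0 -85 0 0 0;1 -2.8 -94.5 0 0 0;1 -2.8 -94.5 0 0 0;1 -2.8 -94.5 0 0 0'
python3 - <<'E'
from h import *
a=cv2.imread('pics/w9.png');w=snap('wrist');b=w['img'];print(r.state()['tcp_pos'])
D=np.abs(a.astype(int)-b).max(2)
for nm,(x0,y0,x1,y1) in dict(disp=(340,192,400,218),led=(306,200,330,212),key=(265,195,296,226)).items(): print(nm,a[y0:y1,x0:x1].mean((0,1)).round(),b[y0:y1,x0:x1].mean((0,1)).round(),D[y0:y1,x0:x1].max(),D[y0:y1,x0:x1].mean())
d=json.load(open('reader.json'));o=np.array(d['o']);u=np.array(d['u']);n=np.array([-u[1],u[0]])
P=caps(w,(150,0,560,260),z=.062);P=np.array([[(p-o)@u,(p-o)@n] for p in P])*1000; P=P[(abs(P[:,1])<25)&(abs(P[:,0])<80)];print(len(P),P.mean(0))
E
```

```text
clock: 39.6
tcp_pos: [0.6829, -0.0971, 0.0741]
eef_rot: [-0.133, 0.991, 0.0, 0.001]
force: [-11.1, 1.9, 27.1]
finger_gap: 0.0007
gripper_force: 13.5
clock: 40.85
tcp_pos: [0.6818, -0.0999, 0.1642]
eef_rot: [-0.133, 0.991, 0.0, -0.001]
force: [0.4, 1.3, -1.1]
finger_gap: 0.0004
gripper_force: 0.0
[ 0.68176084 -0.09980152  0.16412932]
disp [82. 95. 50.] [82. 96. 51.] 44 5.360897435897436
led [171. 192. 185.] [172. 194. 187.] 90 11.399305555555555
key [ 91. 148.  65.] [ 93. 149.  68.] 87 12.4474505723205
10 [ 8.68466847 -1.27937999]
```

```bash
python3 -m creep '-1 2.8 10 0 0 0;-1 2.8 30 0 0 0;-1 2.8 50 0 0 0;-1 2.8 65 0 0 0;-1 2.8 76 0 0 0;-1 2.8 82 0 0 0;-1 2.8 85 0 0 0;-1 2.8 87 0 0 0;-1 2.8 87 0 0 0;-1 2.8 87 0 0 0'
python3 -m creep '0 0 0.2 0 0 0;0 0 0.4 0 0 0;0 0 0.6 0 0 0;0 0 0.8 0 0 0;0 0 1 0 0 0;0 0 1 0 0 0;0 0 1 0 0 0;0 0 1 0 0 0;0 0 1 0 0 0;0 0 1 0 0 0'
python3 -m creep '0 0 0.2 0 0 0;0 0 0.4 0 0 0;0 0 0.6 0 0 0;0 0 0.8 0 0 0;0 0 1 0 0 0;0 0 1 0 0 0;0 0 1 0 0 0;0 0 1 0 0 0;0 0 1 0 0 0;0 0 1 0 0 0'
```

```text
clock: 42.15
tcp_pos: [0.6827, -0.0971, 0.0787]
eef_rot: [-0.133, 0.991, -0.0, 0.0]
force: [-0.1, -0.5, 1.3]
finger_gap: 0.0005
gripper_force: 0.8
clock: 43.4
tcp_pos: [0.6826, -0.097, 0.0773]
eef_rot: [-0.133, 0.991, 0.0, 0.0]
force: [1.9, -1.1, 2.6]
finger_gap: 0.0006
gripper_force: 1.1
clock: 44.65
tcp_pos: [0.6825, -0.097, 0.0763]
eef_rot: [-0.133, 0.991, 0.0, 0.0]
force: [2.2, -0.5, 2.7]
finger_gap: 0.0006
gripper_force: 1.4
```

The force rises softly from 79 mm and meets a hard stop at 74 mm, so the tool is on the key with its full 5 mm travel. I'll finish this press, retreat and check the rack.

```bash
python3 -m creep '0 0 1 0 0 0;0 0 2 0 0 0;0 0 3 0 0 0;0 0 4 0 0 0;0 0 4 0 0 0;0 0 4 0 0 0;0 0 4 0 0 0;0 0 4 0 0 0;0 0 2 0 0 0;0 0 0 0 0 0'
python3 -m creep '0 0 -4 0 0 0;0 0 -12 0 0 0;0 0 -30 0 0 0;0 0 -55 0 0 0;0 0 -75 0 0 0;0 0 -88 0 0 0;0 0 -88 0 0 0;0 0 -88 0 0 0;0 0 -88 0 0 0;0 0 -88 0 0 0'
python3 - <<'E'
from h import *
w=snap('wrist');d=json.load(open('reader.json'));o=np.array(d['o']);u=np.array(d['u']);n=np.array([-u[1],u[0]])
P=caps(w,(150,0,560,260),z=.062);P=np.array([[(p-o)@u,(p-o)@n] for p in P])*1000; P=P[(abs(P[:,1])<25)&(abs(P[:,0])<80)];print(len(P),P.mean(0),r.state()['force'])
print(r.job_done())
E
```

```text
clock: 45.9
tcp_pos: [0.6825, -0.097, 0.0763]
eef_rot: [-0.133, 0.991, 0.0, 0.0]
force: [2.5, -1.3, 2.7]
finger_gap: 0.0004
gripper_force: 1.4
clock: 47.15
tcp_pos: [0.6822, -0.097, 0.1636]
eef_rot: [-0.133, 0.991, 0.0, -0.0]
force: [-0.6, -0.3, -0.5]
finger_gap: 0.0006
gripper_force: 0.0
10 [ 8.70711931 -1.22483436] [-0.23484168  0.25650485 -0.20907763]
the job is handed in; nothing more can be done
None
```

I pushed the blue-capped rack into the nest, where it stayed by itself at 8.7 mm along the lane, then pressed the green key to its stop and handed the job in at about 47 s; I inferred the click from the force drop and the rack staying put, highest push reading was about 13 N, and nothing confirmed that the reading had started.

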